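# Clamp a watch case in the V-jaw of a case vise

### The job

Lay the larger watch case flat on the bed of the case vise, between the sliding jaw and the V-jaw, and let go of it (do not drop it). Then push the sliding jaw up behind it until the case has settled centred and firmly against both faces of the V, and leave it clamped so. Press with about 10 N, never much over 15 N, so that the polished case is not marked, and leave the other things on the bench alone.

Things in the scene. Friction and masses are not known exactly. Their poses are not given: they have to be found in the camera images.
- case: the larger watch case: a polished steel disc with a black dial on top, 46 mm in diameter, 18 mm tall, about 0.12 kg (0.08 to 0.17). Origin at the centre of its underside, z up. It starts lying flat on the bench, dial up, among smaller parts. Its steel is slippery on the vise (friction about 0.2).
- vise: the case vise, fixed to the bench: an aluminium plinth with a flat bed 40 mm above the bench. x is the clamping direction, from the sliding jaw to the V-jaw; y lies across, z up. Origin on the bench under the midline. The bed spans x -130 to +85 mm, 90 mm wide; its 12 mm high foot plate is 110 mm wide and juts out 5 mm at the ends.
- jaw (a joint): travel in m of the sliding jaw, a dark steel block with a flat front, towards the V: 0 fully open (its start is 0 to 0.012), stop at 0.07; its front is at vise x = -60 mm + travel. About 3 N slides it; no spring, it stays where left. Foot 14 mm thick, 56 mm wide, 22 mm high; on it a grooved tab 40 mm wide, 10 mm thick, up to 40 mm over the bed, back 14 mm behind the front.
- jaw_back (a point): the middle of the back of the sliding jaw's tab, where it is pushed towards +x of the vise: 30 mm above the bed, 14 mm behind the jaw's front. The bed behind it is free for at least 50 mm.
- small_case: a smaller watch case, steel disc with a black dial, 32 mm in diameter and 10 mm tall; not to be used. Origin under its centre.
- bezel: a plain steel ring, 54 mm outside, 42 mm inside, 8 mm tall; not to be used. Origin under its centre.
- die: a black conical press die, 31 mm at its foot, 34 mm tall, standing beyond the vise's V-jaw end; leave alone.
- nylon_a: a white nylon block, about 33 mm wide, 30 mm tall, on the bench to the left of the vise; leave alone.
- nylon_b: a white nylon block, about 33 mm wide, 30 mm tall, near the right front of the bench; leave alone.
- screwdriver: a screwdriver with a black handle, 170 mm long, lying across the far part of the bench; leave alone.
- jar: a small glass jar with a black cap, 44 mm in diameter, 45 mm tall, at the far right of the bench; leave alone.
- bed (a point): a point on the bed surface, 40 mm above the vise's origin; axes as the vise's. On the bed stands the V-jaw: two dark steel bars 22 mm high that form a 90 degree V open to the sliding jaw. It is locked where it was last used, not measured: a case seated in it has its centre at y = 0 and somewhere in x = +3 to +25 mm. The V's tips are 4 mm ahead of that centre, 28 mm off the midline.

How it is judged:
By the outcome, as a careful person would: the job done as asked, in the order asked, and still so for the second after the job is handed in, with the robot touching nothing.
It also fails if it takes over 61 s, if anything falls off the work surface, if the arm or the gripper's body presses on something with over 40 N, if the wrist force passes 120 N, or if a joint passes its speed limit or range.

### The arm

A 6-joint arm with a two-finger parallel gripper is mounted at the origin on the work surface. World frame = base frame: x ahead of the robot, y to its left, z up, the work surface at z = 0. Lengths are in m, angles in rad, forces in N, time in s.
With the tool pointing down it reaches from about 0.15 to 0.775 m from the base axis. Payload 6.1 kg.
Tool frame: the origin (TCP) lies midway between the tips of the shut fingers; the grasp point (between the pads) lies 19 mm behind it; z points along the fingers, y is the line along which they close (so a half turn about z gives the same grasp; the last joint's range is limited). The gripper opens to 85 mm and grips with 20 to 120 N. Pads are 22 mm wide; open, the fingers measure 114 mm over their backs; the gripper's body (76 mm by 85 mm) begins 54 mm behind the grasp point. The pads swing forward as they close: fully open they stand 13 mm farther back than shut.
Start: joints at [1.185, 0.126, -0.04, 1.405, 0, 1.571], TCP at [0.198, 0.486, 0.231] pointing down, gripper open.
Joint ranges: [-2.72, 2.72], [-0.95, 1.95], [-1.27, 1.35], [-1.78, 2.02], [-1.46, 1.47], [-3.14, 3.14]. Speed limits (rad/s): [2.39, 2.39, 3.01, 3.14, 3.14, 3.14].

### API

Orientations are given as a unit quaternion [w, x, y, z].
In Python, from bench import env, read_camera, workorder gives the robot as it stands. The module is installed in compiled form; this text tells all that it offers.
- The arm moves only by the tool arm_command, never from a script. Its argument "steps" is one flat list of numbers, 5 for each row, row after row: the closure, from -1 (fully open) to 1 (shut), then the shift along the world's x, y, z in cm, then the turn about the world's z in rad. In form: [fingers, tx, ty, tz, turn, fingers, tx, ty, tz, turn, ...]. A call has 1 to 10 rows; each row shifts and turns the commanded pose from where the row before left it; what a row does not reach is not made up. A row lasts 1/8 s, in which the tool goes at most 62.5 mm and 10.7 degrees, less where a joint would pass 70% of its speed; a pose out of reach is approached as far as the arm can. A call is refused whole if a number of a shift passes 6.25 or a number of a turn 0.188, either way. A call with a gripper value outside its range is refused whole. The fingers move at their own pace and stop on an object; "newtons" is the grip in N (left out, the last holds). Time passes only in rows, so rows that do not move let the fingers close. It gives the time, the measured TCP pose, the force, the opening and the grip force at its end, in the units of the state.
- env.get_state(): the state, without advancing time (a new reading comes with each control period).
- read_camera(name): name is "scene" or "side" or "wrist"; returns a dict with "pixels" (480x640x3 uint8, red, green, blue), "intrinsics" (3x3 intrinsics, pixels), "extrinsics" (4x4, takes a point from camera to world coordinates); the wrist camera has in their place "T_tool_cam" (4x4, takes a point from camera to tool coordinates, whose origin is the TCP and whose axes are the flange's). Camera axes: x right, y down, z forward; pixel columns grow to the right and rows downward; lengths in m; the calibration is good to about 2 mm. A picture is of the moment at which its call begins: read the wrist's pose just before it. There is no depth.
- workorder.finish_job(): hands the job in; it is judged then, once.
The state is a dict: "clock": time; "q": joint angles; "joint_velocities": joint speeds; "tau": joint torques, N m; "ee_pos": TCP position; "ee_rot": TCP orientation; "wrist_force": force on the tool from outside, world axes, zero at the start; "wrist_torque": the same for the moment, N m; "gripper_width": finger opening in m; "finger_force": force on a finger pad.
Only numpy, scipy, OpenCV 4.12 (cv2) and the standard library are available. Lean on these libraries where they do the work, as an engineer would, in place of code of your own. Each camera call takes 0.05 s, during which the arm holds its last target. There are 200 camera calls.

## Working session

There is one attempt and no reset: what is moved stays moved. The work goes in short steps, Python scripts to look and compute and a tool call to move; the robot and the scene stay as the last step left them, time stands still between calls to the robot, and variables do not carry over. Pictures are saved under pics/ and viewed, at most 10 in all, crops included, and the job is handed in when it is done.

Besides the shell and the picture viewer there is one more tool, called after "Emit:" as a command line: name --argument value ..., lists and objects as JSON in quotes. arm_command: Moves the arm, as the interface text tells. Its arguments: {"type":"object","properties":{"steps":{"type":"array","items":{"type":"number"}},"newtons":{"type":"number"}},"required":["steps"]}

```bash
mkdir -p pics; cat > h.py <<'E'
import numpy as np, cv2
from bench import env, read_camera, workorder
from scipy.spatial.transform import Rotation as R
def T_tool():
    s=env.get_state(); w,x,y,z=s['ee_rot']; T=np.eye(4); T[:3,:3]=R.from_quat([x,y,z,w]).as_matrix(); T[:3,3]=s['ee_pos']; return T
def shot(name,fn=None):
    T=T_tool(); c=read_camera(name); K=np.array(c['intrinsics'])
    E=T@np.array(c['T_tool_cam']) if name=='wrist' else np.array(c['extrinsics'])
    if fn: cv2.imwrite('pics/'+fn,c['pixels'][:,:,::-1])
    np.savez('pics/'+(fn or name)+'.npz',K=K,E=E); return c['pixels'],K,E
def load(fn):
    d=np.load('pics/'+fn+'.npz'); return d['K'],d['E']
def ray(K,E,uv,z):
    d=E[:3,:3]@np.linalg.inv(K)@np.array([uv[0],uv[1],1.]); o=E[:3,3]; return o+d*(z-o[2])/d[2]
def proj(K,E,p):
    q=np.linalg.inv(E)@np.append(p,1); q=K@q[:3]; return q[:2]/q[2]
E
python3 - <<'E'
from h import *
for n in ['scene','side','wrist']:
    _,K,E=shot(n,n+'0.png'); print(n,K.round(1).tolist(),E.round(3).tolist())
s=env.get_state(); print(s)
E
```

```text
scene [[549.5, 0.0, 330.2], [0.0, 549.5, 242.7], [0.0, 0.0, 1.0]] [[-0.833, 0.453, -0.316, 0.899], [0.553, 0.694, -0.462, 0.436], [0.01, -0.56, -0.828, 0.951], [0.0, 0.0, 0.0, 1.0]]
side [[622.2, 0.0, 318.3], [0.0, 622.2, 235.4], [0.0, 0.0, 1.0]] [[0.806, -0.391, 0.445, -0.042], [-0.592, -0.556, 0.584, -0.823], [0.019, -0.733, -0.68, 1.014], [0.0, 0.0, 0.0, 1.0]]
wrist [[369.9, 0.0, 321.2], [0.0, 369.9, 238.2], [0.0, 0.0, 1.0]] [[0.377, 0.875, 0.303, 0.119], [0.926, -0.356, -0.124, 0.518], [-0.001, 0.328, -0.945, 0.373], [0.0, 0.0, 0.0, 1.0]]
{'clock': 0.15, 'q': array([ 1.18499386e+00,  1.26277354e-01, -4.03445757e-02,  1.40540755e+00,
       -5.49618092e-06,  1.57079752e+00]), 'joint_velocities': array([-0.00129681, -0.00306721,  0.00294956,  0.00016224, -0.00153504,
       -0.00123866]), 'tau': array([ 1.28271211e-03, -4.36280179e+01,  3.53147829e+01,  1.37485171e-02,
       -3.69473275e-05, -1.35481071e-05]), 'ee_pos': array([0.19744581, 0.48612794, 0.23070291]), 'ee_rot': array([-1.15504811e-04,  1.91707667e-01,  9.81451879e-01, -6.05668195e-04]), 'wrist_force': array([-0.40973918,  0.13755148,  0.17699402]), 'wrist_torque': array([ 0.02331469, -0.01538378, -0.00400932]), 'finger_force': 0.0, 'gripper_width': 0.08548707241281406}
```

View pics/scene0.png

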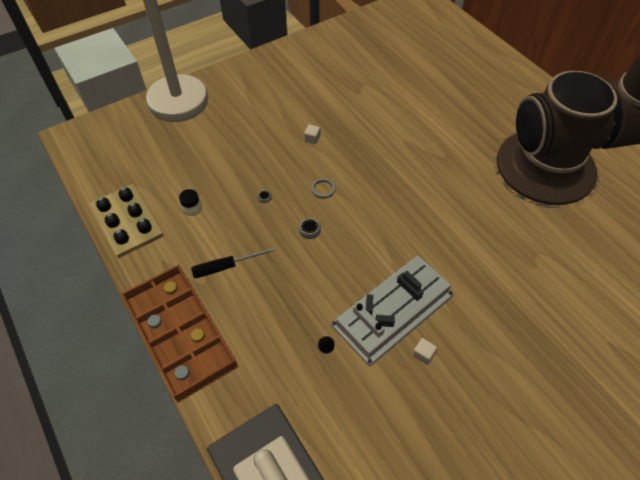

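View pics/side0.png

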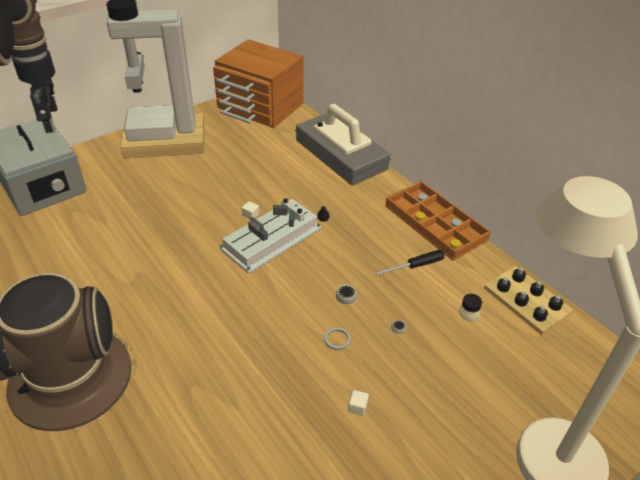

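Scene: the case is at about (310,228), bezel (323,188), small case (265,196), vise between (334,322) and (452,293), sliding jaw at (410,284), V at (375,310). Side: case at (347,294), sliding jaw at (258,228), V at (287,212).

```bash
python3 - <<'E'
from h import *
a=cv2.imread('pics/scene0.png')[245:370,320:460]; b=cv2.imread('pics/side0.png')[190:275,210:335]
a=cv2.resize(a,None,fx=4,fy=4,interpolation=cv2.INTER_CUBIC)
b=cv2.resize(b,None,fx=4,fy=4,interpolation=cv2.INTER_CUBIC)
cv2.imwrite('pics/a4.png',a)
K,E=load('scene0.png');print('case',ray(K,E,(310,228),.012),'bez',ray(K,E,(323,188),.004),'small',ray(K,E,(265,196),.006),'jaw',ray(K,E,(410,284),.07),'nyl',ray(K,E,(425,350),.02),ray(K,E,(313,133),.02))
K,E=load('side0.png');print('case',ray(K,E,(347,294),.012),'bez',ray(K,E,(337,339),.004),'jaw',ray(K,E,(258,228),.07))
E
```

```text
case [ 0.55469783 -0.14211255  0.012     ] bez [ 0.46877798 -0.2238228   0.004     ] small [ 0.58902674 -0.27295962  0.006     ] jaw [0.48948466 0.10169582 0.07      ] nyl [0.52872108 0.20589029 0.02      ] [ 0.40390615 -0.36644351  0.02      ]
case [ 0.55446396 -0.14838998  0.012     ] bez [ 0.46721289 -0.2269901   0.004     ] jaw [0.47920921 0.0850984  0.07      ]
```

View pics/a4.png

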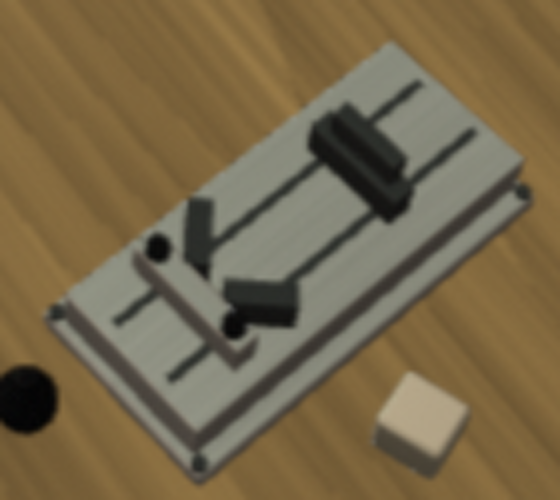

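```bash
python3 - <<'E'
from h import *
K,E=load('scene0.png')
f=lambda u,v,z:ray(K,E,(320+(u+.5)/4-.5,245+(v+.5)/4-.5),z)
P=[f(390,42,.04),f(523,160,.04),f(197,437,.04),f(65,298,.04)]
for p in P:print(p.round(4))
m=(P[0]+P[1])/2;n=(P[2]+P[3])/2;d=n-m;L=np.hypot(*d[:2]);th=np.arctan2(d[1],d[0]);print('len',L,'th',th,'widths',np.linalg.norm(P[0]-P[1]),np.linalg.norm(P[2]-P[3]))
c=(m+n)/2;u=np.array([np.cos(th),np.sin(th)]);o=c[:2]+.0225*u;print('origin',o)
w=lambda p:(np.dot(p[:2]-o,u),np.dot(p[:2]-o,[-u[1],u[0]]))
print('jaw foot top front corners (z .062)',w(f(320,152-8,.062)),w(f(390,207,.062)))
print('tab top corners z.08 ',[w(f(a,b,.08)) for a,b in[(347,102),(407,158)]])
print('V tips z.062',w(f(213,200,.062)),w(f(297,302,.062)), 'inner ends',w(f(208,262,.062)),w(f(225,282,.062)))
E
```

```text
[0.4231 0.0464 0.04  ]
[0.4118 0.1337 0.04  ]
[0.6241 0.1621 0.04  ]
[0.6351 0.0741 0.04  ]
len 0.21396765153294037 th 0.13164799390131984 widths 0.08803689808220973 0.0886722792911113
origin [0.54582691 0.10701907]
jaw foot top front corners (z .062) (np.float64(-0.05112979873235016), np.float64(-0.018159606217768232)) (np.float64(-0.05179720086224863), np.float64(0.026428862129909036))
tab top corners z.08  [(np.float64(-0.06760149222107072), np.float64(-0.019827424141706542)), (np.float64(-0.0670122644753567), np.float64(0.019027033664480726))]
V tips z.062 (np.float64(0.007257852918822964), np.float64(-0.02931390998524458)) (np.float64(0.014492485659736917), np.float64(0.03266742816014963)) inner ends (np.float64(0.030880762522995993), np.float64(-0.007766873500646011)) (np.float64(0.03199524092633983), np.float64(0.004485954677160729))
```

Emit:
arm_command --steps '[-1,3.75,-4.8,0,0.065,-1,3.75,-4.8,0,0.065,-1,3.75,-4.8,0,0.065,-1,3.75,-4.8,0,0.065,-1,3.75,-4.8,0,0.065,-1,3.75,-4.8,0,0.065,-1,3.75,-4.8,0,0.065,-1,3.75,-4.8,0,0.062,-1,0,0,0,0,-1,0,0,0,0]'

```text
clock: 1.4
ee_pos: [0.4972, 0.1023, 0.2309]
ee_rot: [-0.001, -0.065, 0.998, 0.0]
wrist_force: [-0.5, -0.2, 0.1]
gripper_width: 0.0851
finger_force: 0.0
```

```bash
python3 - <<'E'
from h import *
shot('wrist','w1.png'); s=env.get_state(); print(s['ee_pos'],s['q'].round(3),T_tool()[:2,1],s['wrist_force'])
E
```

```text
[0.4969962  0.10287286 0.23110137] [ 0.204  0.093 -0.077  1.402  0.     0.072] [-0.13106576  0.99137364] [0.5283589  0.2843712  0.09438422]
```

View pics/w1.png

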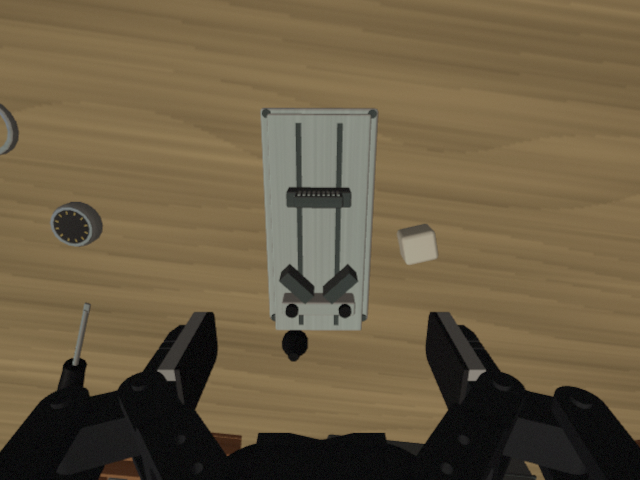

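The wrist picture shows the vise: foot corners at (265,112), (376,112), jaw at (319,197), V bars around (297,282) and (341,282), and the case at (76,224).

```bash
python3 - <<'E'
from h import *
a=cv2.imread('pics/w1.png')[180:336,255:385]; b=cv2.imread('pics/w1.png')[195:255,45:110]
a=cv2.resize(a,None,fx=3.8,fy=3.8,interpolation=cv2.INTER_CUBIC);b=cv2.resize(b,None,fx=3.8,fy=3.8,interpolation=cv2.INTER_CUBIC)
o=np.zeros((a.shape[0],a.shape[1]+b.shape[1],3),np.uint8);o[:,:a.shape[1]]=a;o[:b.shape[0],a.shape[1]:]=b
o=cv2.convertScaleAbs(o,alpha=1.5,beta=25);print(a.shape,o.shape)
cv2.imwrite('pics/w1c.png',o); K,E=load('w1.png'); print(E.round(3))
E
```

```text
(593, 494, 3) (593, 741, 3)
[[-0.129  0.937  0.324  0.413]
 [ 0.992  0.122  0.042  0.092]
 [ 0.     0.326 -0.945  0.374]
 [ 0.     0.     0.     1.   ]]
```

View pics/w1c.png

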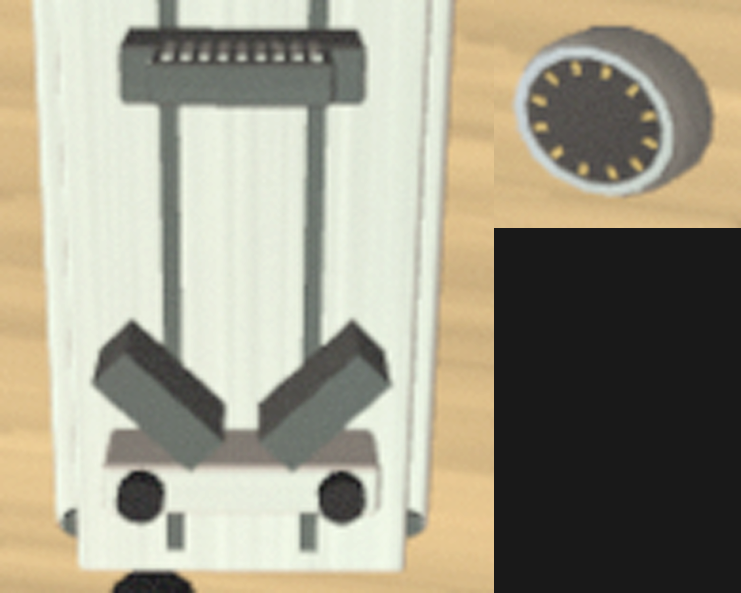

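The crop shows the V tips (top edges) at crop (125,352) and (358,352), the bed's end corners at (80,570) and (403,570), the jaw's front top edge at row 103, and the case's dial centre at crop (596,120).

```bash
python3 - <<'E'
from h import *
K,E=load('w1.png')
f=lambda u,v,z:ray(K,E,(255+(u+.5)/3.8-.5,180+(v+.5)/3.8-.5),z)
A=f(80,570,.04);B=f(403,570,.04);th0=np.arctan2(-(B-A)[0],(B-A)[1]);print('bed end',A,B,np.linalg.norm(A-B),th0)
g=lambda u,v:ray(K,E,(u,v),.012)
C,D=g(265,112),g(376,112);print('foot back',C,D,np.linalg.norm(C-D))
m=(C+D)/2;n=(A+B)/2;th=np.arctan2((n-m)[1],(n-m)[0]);print('th',th,'len(220)',np.linalg.norm((n-m)[:2]))
u=np.array([np.cos(th),np.sin(th)]);o=n[:2]-.085*u;print('origin',o)
w=lambda p:np.round(np.array([np.dot(p[:2]-o,u),np.dot(p[:2]-o,[-u[1],u[0]])])*1e3,1)
for nm,p in dict(tipLbed=(133,320,.04),tipL=(125,352,.062),tipRbed=(352,320,.04),tipR=(358,352,.062),inL=(222,433,.062),inR=(260,433,.062),jaw1=(118,103,.062),jaw2=(366,103,.062),tab1=(150,65,.08),tab2=(324,65,.08)).items(): print(nm,w(f(*p)))
e=f(596-494-(255-45)*3.8, 120+(195-180)*3.8,.018);print('case',e,w(e))
E
```

```text
bed end [0.63379447 0.07255253 0.04      ] [0.62234589 0.16055117 0.04      ] 0.08874024404873504 0.12937286438999185
foot back [0.42125084 0.04030969 0.012     ] [0.40797252 0.14221769 0.012     ] 0.10276941854133358
th 0.1179191220449226 len(220) 0.21495120868753587
origin [0.54366046 0.10655194]
tipLbed [ 10.9 -28.6]
tipL [  9.9 -28.8]
tipRbed [10.2 27.8]
tipR [ 9.3 27.7]
inL [31.6 -5.2]
inR [31.5  4.3]
jaw1 [-52.1 -29.2]
jaw2 [-52.8  27.3]
tab1 [-65.1 -20.5]
tab2 [-65.5  16.5]
case [ 0.55484146 -0.14323905  0.018     ] [ -18.3 -249.4]
```

Emit:
arm_command --steps '[-1,1.45,-5.9,0,0,-1,1.45,-5.9,0,0,-1,1.45,-5.9,-1,0,-1,1.45,-5.7,-2,0,-1,0,-1.2,-5,0,-0.6,0,0,-4,0,-0.6,0,0,0,0,-0.6,0,0,0,0]'

```text
clock: 2.45
ee_pos: [0.5563, -0.1425, 0.1132]
ee_rot: [0.001, -0.067, 0.998, -0.0]
wrist_force: [-0.4, -0.2, 0.1]
gripper_width: 0.0684
finger_force: 0.0
```

```bash
python3 - <<'E'
from h import *
im,K,E=shot('wrist','w2.png'); s=env.get_state(); print(s['ee_pos'],s['q'].round(3),s['gripper_width'],s['wrist_force'])
for z in(.018,): print(proj(K,E,[s['ee_pos'][0],s['ee_pos'][1],z]))
E
```

```text
[ 0.55682841 -0.14279989  0.11373969] [-0.251  0.241 -0.159  1.168  0.    -0.384] 0.06821632068082671 [ 0.32682694 -0.22740504  0.71429628]
[320.29172506 241.90236764]
```

View pics/w2.png

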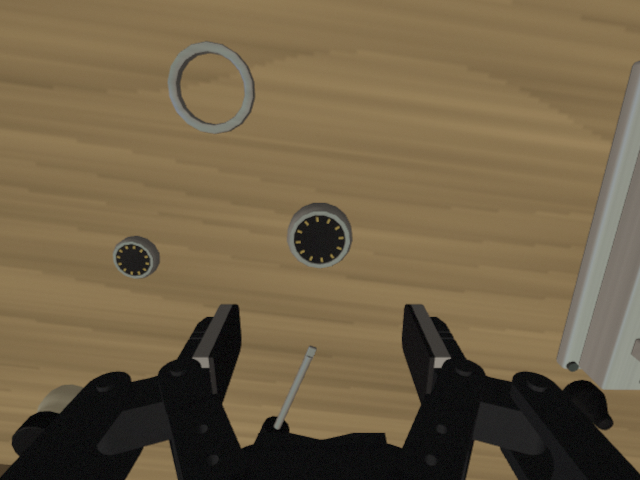

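The case's dial is centred at (320,237) and the TCP projects to (320,242), so the case is about 3.5 mm towards -x. The fingers straddle it cleanly, so I go down and grip.

Emit:
arm_command --steps '[-0.6,-0.35,0,-5,0,-0.6,0,0,-4,0,-0.6,0,0,-1.9,0,-0.6,0,0,0,0,0.3,0,0,0,0,0.3,0,0,0,0,0.3,0,0,0,0,0.3,0,0,0,0,0.3,0,0,0,0]' --newtons 30

```text
clock: 3.62
ee_pos: [0.5538, -0.1438, 0.0046]
ee_rot: [0.002, -0.066, 0.998, -0.0]
wrist_force: [-0.5, 2.0, 6.7]
gripper_width: 0.0445
finger_force: 30.9
```

Emit:
arm_command --steps '[0.3,0,0,1,0,0.3,0,0,4,0,0.3,0,0,5,0,0.3,0,0,2,0,0.3,0,0,0,0,0.3,0,0,0,0]'

```text
clock: 4.38
ee_pos: [0.5514, -0.1435, 0.1213]
ee_rot: [-0.001, -0.066, 0.998, 0.0]
wrist_force: [-0.8, 0.3, -1.6]
gripper_width: 0.0445
finger_force: 31.1
```

```bash
python3 - <<'E'
from h import *
im,K,E=shot('wrist','w3.png'); s=env.get_state(); print(s['ee_pos'],T_tool().round(3).tolist(),s['gripper_width'],s['wrist_force'])
p=s['ee_pos']
for z in (-.01,0,.008,.013): print(z,proj(K,E,p+[0,0,z]))
E
```

```text
[ 0.55117376 -0.14342205  0.12089488] [[-0.991, -0.131, -0.002, 0.551], [-0.131, 0.991, 0.001, -0.143], [0.002, 0.001, -1.0, 0.121], [0.0, 0.0, 0.0, 1.0]] 0.04460182182571489 [ 0.77342163 -0.11405552 -1.33378351]
-0.01 [320.66666699 302.1177329 ]
0 [320.65006911 313.22207684]
0.008 [320.6353382  323.07737863]
0.013 [320.62538116 329.7388556 ]
```

View pics/w3.png

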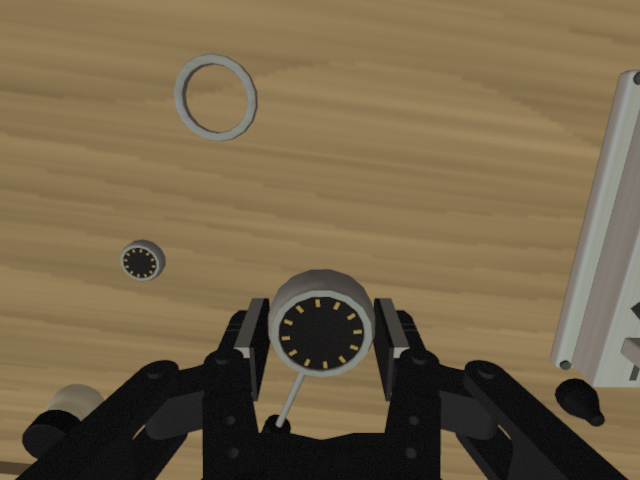

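The case hangs level between the pads, its dial centred at (322,333), close to the TCP. I carry it over the bed.

Emit:
arm_command --steps '[0.3,-0.6,4.95,0,0,0.3,-0.6,4.95,0,0,0.3,-0.6,4.95,0,0,0.3,-0.6,4.95,0,0,0.3,-0.5,4.95,0,0,0.3,0,0,-2,0,0.3,0,0,0,0,0.3,0,0,0,0]'

```text
clock: 5.42
ee_pos: [0.5227, 0.1034, 0.1019]
ee_rot: [-0.001, -0.065, 0.998, -0.0]
wrist_force: [0.2, -0.6, -0.1]
gripper_width: 0.0445
finger_force: 31.2
```

```bash
python3 - <<'E'
from h import *
im,K,E=shot('wrist','w4.png'); shot('scene','s4.png'); shot('side','d4.png'); s=env.get_state(); print(s['ee_pos'],s['gripper_width'],s['wrist_force'],T_tool()[:2,1])
a=cv2.imread('pics/w4.png')
cv2.imwrite('pics/w4c.png',np.hstack([cv2.resize(a[:,120:520],None,fx=1.2,fy=1.2)[:576],cv2.resize(cv2.imread('pics/d4.png')[180:290,210:270+40],(524//2+58,576-0))])) 
E
```

```text
[0.52343309 0.10330129 0.10275044] 0.044074262778905846 [-1.03846604  1.07691939 -1.4212537 ] [-0.12964101  0.991561  ]
```

View pics/w4c.png

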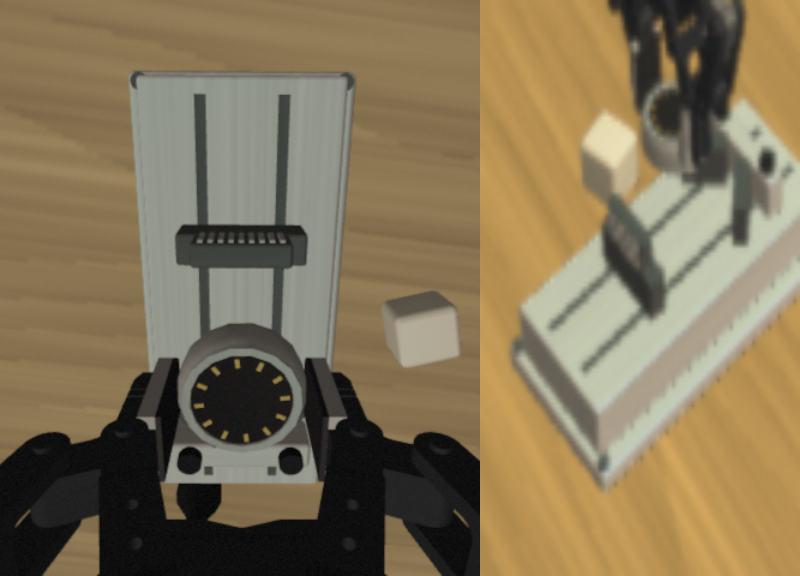

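The case hangs centred over the bed's midline, clear of the jaw (front edge at crop row 265). I lower it gently.

Emit:
arm_command --steps '[0.3,0,0,-3,0,0.3,0,0,-2,0,0.3,0,0,-0.5,0,0.3,0,0,0,0,0.3,0,0,0,0]'

```text
clock: 6.2
ee_pos: [0.5238, 0.1039, 0.0484]
ee_rot: [0.001, -0.065, 0.998, 0.0]
wrist_force: [0.8, 0.3, -1.5]
gripper_width: 0.0445
finger_force: 31.2
```

Emit:
arm_command --steps '[0.3,0,0,-0.1,0,0.3,0,0,0,0,0.3,0,0,0,0]'

```text
clock: 6.58
ee_pos: [0.5231, 0.1039, 0.0464]
ee_rot: [0.0, -0.066, 0.998, 0.0]
wrist_force: [-0.3, 0.0, -0.7]
gripper_width: 0.0449
finger_force: 31.2
```

Emit:
arm_command --steps '[0.3,0,0,-0.1,0,0.3,0,0,0,0,0.3,0,0,0,0]'

```text
clock: 6.95
ee_pos: [0.523, 0.1039, 0.0453]
ee_rot: [-0.0, -0.066, 0.998, 0.0]
wrist_force: [-0.3, 0.4, -1.0]
gripper_width: 0.0445
finger_force: 31.2
```

Emit:
arm_command --steps '[0.3,0,0,-0.1,0,0.3,0,0,0,0,0.3,0,0,0,0]'

```text
clock: 7.32
ee_pos: [0.5234, 0.1039, 0.0447]
ee_rot: [0.0, -0.066, 0.998, 0.0]
wrist_force: [0.4, -0.3, 3.3]
gripper_width: 0.0446
finger_force: 31.4
```

Emit:
arm_command --steps '[0.3,0,0,-0.05,0,0.3,0,0,0,0,0.3,0,0,0,0]'

```text
clock: 7.7
ee_pos: [0.5236, 0.104, 0.0446]
ee_rot: [0.001, -0.066, 0.998, 0.0]
wrist_force: [-1.1, 0.0, 6.6]
gripper_width: 0.0446
finger_force: 31.9
```

Emit:
arm_command --steps '[-0.1,0,0,0.05,0,-0.3,0,0,0,0,-0.5,0,0,0,0,-0.5,0,0,0,0,-0.5,0,0,2,0,-0.5,0,0,4,0,-0.5,0,0,4,0,-0.5,0,0,0,0,-0.5,0,0,0,0]'

```text
clock: 8.82
ee_pos: [0.5229, 0.1038, 0.1438]
ee_rot: [-0.0, -0.066, 0.998, -0.0]
wrist_force: [-0.7, -0.2, -1.2]
gripper_width: 0.064
finger_force: 0.0
```

```bash
python3 - <<'E'
from h import *
im,K,E=shot('wrist','w5.png'); s=env.get_state(); print(s['ee_pos'],s['gripper_width'],s['wrist_force'])
cv2.imwrite('pics/w5c.png',cv2.convertScaleAbs(cv2.resize(cv2.imread('pics/w5.png')[80:380,180:460],None,fx=2,fy=2,interpolation=cv2.INTER_CUBIC),alpha=1.4,beta=20))
E
```

```text
[0.52246439 0.10376951 0.14319537] 0.06380577879954943 [-0.21271673  0.42963781 -0.35241232]
```

View pics/w5c.png

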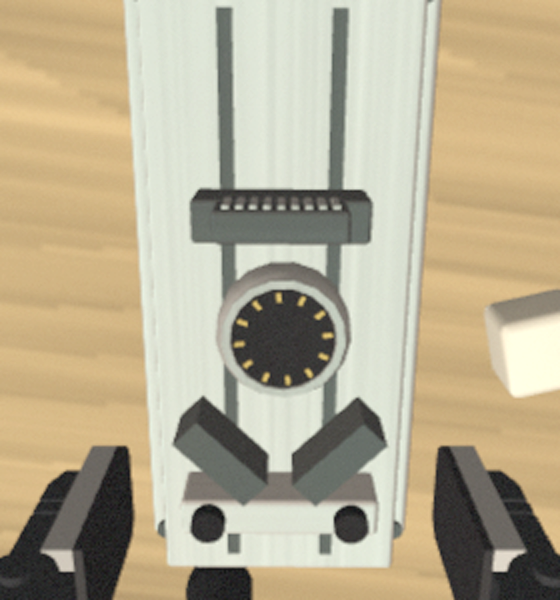

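The case lies flat on the bed, dial centre at crop (283,338), between the jaw (front edge row 243) and the V (tips (203,398), (362,398)).

```bash
python3 - <<'E'
from h import *
K,E=load('w5.png')
f=lambda u,v,z:ray(K,E,(180+(u+.5)/2-.5,80+(v+.5)/2-.5),z)
o=np.array([.544,.1067]);th=.13;u=np.array([np.cos(th),np.sin(th)])
w=lambda p:np.round(np.array([np.dot(p[:2]-o,u),np.dot(p[:2]-o,[-u[1],u[0]])])*1e3,1)
for nm,p in dict(tipL=(198,421,.062),tipR=(364,421,.062),jaw1=(192,243,.062),jaw2=(371,243,.062),tabT=(283,212,.08),case=(283,338,.058),bedL=(167,567,.04),bedR=(392,567,.04)).items(): print(nm,f(*p).round(4),w(f(*p)))
for x in(-.105,-.085,-.0665):print(x,o+x*u)
E
```

```text
tipL [0.5565 0.0797 0.062 ] [  8.9 -28.4]
tipR [0.5492 0.1353 0.062 ] [ 8.8 27.7]
jaw1 [0.4954 0.0721 0.062 ] [-52.6 -28. ]
jaw2 [0.4882 0.1272 0.062 ] [-52.7  27.6]
tabT [0.4786 0.0984 0.08  ] [-65.9   0.2]
case [0.5245 0.1044 0.058 ] [-19.6   0.3]
bedL [0.6343 0.0721 0.04  ] [ 85.1 -46. ]
bedR [0.6226 0.1613 0.04  ] [85.  43.9]
-0.105 [0.439886   0.09308842]
-0.085 [0.45971724 0.0956811 ]
-0.0665 [0.47806113 0.09807933]
```

Emit:
arm_command --steps '[1,-4.1,-0.55,0,0,1,-4.1,-0.55,0,0,1,0,0,0,0,1,0,0,0,0,1,0,0,-4,0,1,0,0,-3,0,1,0,0,-0.8,0,1,0,0,0,0,1,0,0,0,0]'

```text
clock: 10.0
ee_pos: [0.4422, 0.0931, 0.0674]
ee_rot: [0.001, -0.066, 0.998, 0.0]
wrist_force: [1.1, 0.0, -0.0]
gripper_width: -0.0
finger_force: 0.0
```

Emit:
arm_command --steps '[1,0.8,0.105,0,0,1,0.5,0.065,0,0,1,0,0,0,0,1,0,0,0,0]'

```text
clock: 10.5
ee_pos: [0.454, 0.0946, 0.0663]
ee_rot: [-0.0, -0.066, 0.998, -0.0]
wrist_force: [-0.6, 1.1, 0.5]
gripper_width: 0.0002
finger_force: 0.0
```

Emit:
arm_command --steps '[1,0.3,0.04,0,0,1,0.3,0.04,0,0,1,0.3,0.04,0,0,1,0.2,0.026,0,0,1,0.2,0.026,0,0,1,0.2,0.026,0,0,1,0.1,0.013,0,0,1,0,0,0,0]'

```text
clock: 11.5
ee_pos: [0.4696, 0.0966, 0.0661]
ee_rot: [-0.001, -0.066, 0.998, -0.0]
wrist_force: [-3.6, -0.1, 1.1]
gripper_width: -0.0001
finger_force: 1.5
```

Emit:
arm_command --steps '[1,0.2,0.026,0,0,1,0.2,0.026,0,0,1,0.2,0.026,0,0]'

```text
clock: 11.88
ee_pos: [0.476, 0.0974, 0.0661]
ee_rot: [-0.0, -0.066, 0.998, -0.0]
wrist_force: [-2.9, -1.5, 0.0]
gripper_width: -0.0002
finger_force: 1.5
```

Emit:
arm_command --steps '[1,0.2,0.026,0,0,1,0.2,0.026,0,0,1,0.2,0.026,0,0]'

```text
clock: 12.25
ee_pos: [0.4821, 0.0982, 0.0662]
ee_rot: [-0.0, -0.066, 0.998, -0.0]
wrist_force: [-2.9, -1.1, -1.6]
gripper_width: -0.0002
finger_force: 1.6
```

Emit:
arm_command --steps '[1,0.2,0.026,0,0,1,0.2,0.026,0,0,1,0.2,0.026,0,0,1,0.2,0.026,0,0,1,0.2,0.026,0,0]'

```text
clock: 12.88
ee_pos: [0.4922, 0.0996, 0.0663]
ee_rot: [-0.0, -0.066, 0.998, -0.0]
wrist_force: [-2.9, -1.2, -1.1]
gripper_width: -0.0
finger_force: 1.6
```

Emit:
arm_command --steps '[1,0.1,0.013,0,0,1,0.1,0.013,0,0,1,0.1,0.013,0,0,1,0.1,0.013,0,0]'

```text
clock: 13.38
ee_pos: [0.4961, 0.1001, 0.0663]
ee_rot: [0.0, -0.066, 0.998, -0.0]
wrist_force: [-4.0, -1.9, -0.7]
gripper_width: -0.0002
finger_force: 1.6
```

```bash
python3 - <<'E'
from h import *
im,K,E=shot('side','d6.png'); shot('scene','s6.png'); s=env.get_state(); print(s['ee_pos'],s['wrist_force'])
E
```

```text
[0.49622748 0.10012116 0.0663407 ] [-2.99894644 -1.07161276 -0.89962805]
```

Emit:
arm_command --steps '[1,0.06,0.008,0,0,1,0.06,0.008,0,0,1,0.06,0.008,0,0,1,0.06,0.008,0,0]'

```text
clock: 13.98
ee_pos: [0.4985, 0.1004, 0.0663]
ee_rot: [0.0, -0.066, 0.998, -0.0]
wrist_force: [-3.6, -0.9, -0.8]
gripper_width: -0.0001
finger_force: 1.6
```

Emit:
arm_command --steps '[1,0.05,0.0065,0,0,1,0.05,0.0065,0,0]'

```text
clock: 14.22
ee_pos: [0.4995, 0.1005, 0.0663]
ee_rot: [0.0, -0.066, 0.998, -0.0]
wrist_force: [-3.0, -1.3, -0.0]
gripper_width: -0.0004
finger_force: 1.6
```

Emit:
arm_command --steps '[1,0.03,0.004,0,0,1,0.03,0.004,0,0]'

```text
clock: 14.48
ee_pos: [0.5001, 0.1006, 0.0663]
ee_rot: [0.0, -0.066, 0.998, 0.0]
wrist_force: [-3.0, -0.3, -0.2]
gripper_width: -0.0002
finger_force: 1.6
```

Emit:
arm_command --steps '[1,0.04,0.005,0,0,1,0.03,0.004,0,0,1,0,0,0,0]'

```text
clock: 14.85
ee_pos: [0.5009, 0.1007, 0.0663]
ee_rot: [0.0, -0.066, 0.998, -0.0]
wrist_force: [-3.4, -1.2, -0.3]
gripper_width: -0.0004
finger_force: 1.5
```

Emit:
arm_command --steps '[1,0.04,0.005,0,0,1,0.03,0.004,0,0,1,0,0,0,0]'

```text
clock: 15.22
ee_pos: [0.5015, 0.1008, 0.0663]
ee_rot: [-0.0, -0.066, 0.998, -0.0]
wrist_force: [-3.4, -0.6, -0.3]
gripper_width: 0.0004
finger_force: 1.7
```

Emit:
arm_command --steps '[1,0.03,0.004,0,0,1,0.02,0.003,0,0,1,0,0,0,0]'

```text
clock: 15.6
ee_pos: [0.5019, 0.1008, 0.0663]
ee_rot: [-0.0, -0.066, 0.998, -0.0]
wrist_force: [-4.6, -0.7, 2.1]
gripper_width: 0.0005
finger_force: 2.0
```

Emit:
arm_command --steps '[1,0.03,0.004,0,0,1,0,0,0,0]'

```text
clock: 15.85
ee_pos: [0.5019, 0.1008, 0.0663]
ee_rot: [-0.0, -0.066, 0.998, -0.0]
wrist_force: [-5.0, -1.3, 1.8]
gripper_width: 0.0002
finger_force: 2.6
```

Emit:
arm_command --steps '[1,0.03,0.004,0,0,1,0,0,0,0]'

```text
clock: 16.1
ee_pos: [0.502, 0.1009, 0.0663]
ee_rot: [-0.001, -0.066, 0.998, -0.0]
wrist_force: [-6.2, -0.2, 1.6]
gripper_width: -0.0
finger_force: 3.0
```

Emit:
arm_command --steps '[1,0.04,0.005,0,0,1,0,0,0,0,1,0,0,0,0]'

```text
clock: 16.48
ee_pos: [0.502, 0.1009, 0.0662]
ee_rot: [-0.001, -0.066, 0.998, -0.0]
wrist_force: [-7.5, -2.1, 2.4]
gripper_width: 0.0
finger_force: 3.6
```

Emit:
arm_command --steps '[1,0.04,0.005,0,0,1,0,0,0,0,1,0,0,0,0]'

```text
clock: 16.85
ee_pos: [0.502, 0.1009, 0.0661]
ee_rot: [-0.001, -0.066, 0.998, -0.0]
wrist_force: [-8.6, -1.0, 4.8]
gripper_width: -0.0
finger_force: 4.1
```

Emit:
arm_command --steps '[1,0.04,0.005,0,0,1,0,0,0,0,1,0,0,0,0]'

```text
clock: 17.23
ee_pos: [0.5021, 0.1009, 0.066]
ee_rot: [-0.002, -0.066, 0.998, -0.0]
wrist_force: [-9.6, -1.9, 4.4]
gripper_width: -0.0003
finger_force: 4.7
```

Emit:
arm_command --steps '[1,0.03,0.004,0,0,1,0,0,0,0,1,0,0,0,0,1,0,0,0,0]'

```text
clock: 17.73
ee_pos: [0.502, 0.1009, 0.0659]
ee_rot: [-0.002, -0.066, 0.998, -0.0]
wrist_force: [-9.9, -1.9, 4.1]
gripper_width: 0.0
finger_force: 5.1
```

```bash
python3 - <<'E'
from h import *
F=[]
for i in range(6): read_camera('wrist'); F.append(env.get_state()['wrist_force'])
print(np.mean(F,0),env.get_state()['ee_pos'])
E
```

```text
[-10.08818676  -1.67469897   4.23096797] [0.50205636 0.10091366 0.06592696]
```

Emit:
arm_command --steps '[1,-0.15,-0.02,0,0,1,-0.15,-0.02,0,0,1,-0.5,-0.065,0,0,1,-1.5,-0.195,0,0,1,-1.5,-0.195,0,0,1,0,0,4,0,1,0,0,5,0,1,2,0.26,0,0,1,0,0,0,0,1,0,0,0,0]'

```text
clock: 19.27
ee_pos: [0.4847, 0.0986, 0.1557]
ee_rot: [-0.001, -0.066, 0.998, -0.0]
wrist_force: [-0.1, 0.6, -1.1]
gripper_width: -0.0002
finger_force: 0.0
```

```bash
python3 - <<'E'
from h import *
im,K,E=shot('wrist','w7.png'); shot('scene','s7.png'); s=env.get_state(); print(s['ee_pos'],s['wrist_force'],s['clock'])
o=np.array([.544,.1067]);th=.13;u=np.array([np.cos(th),np.sin(th)]);n=np.array([-u[1],u[0]])
P=lambda x,y,z:proj(K,E,np.append(o+x*u+y*n,z))
c=P(0.005,0,.058); print('expected case',c)
x0,y0=int(c[0])-90,int(c[1])-75
a=cv2.imread('pics/w7.png')[y0:y0+150,x0:x0+180]; b=cv2.imread('pics/s7.png')[245:370,320:460]
a=cv2.resize(a,None,fx=4,fy=4,interpolation=cv2.INTER_CUBIC)
print(x0,y0);cv2.imwrite('pics/w7c.png',cv2.convertScaleAbs(a,alpha=1.4,beta=20))
E
```

```text
[0.48485283 0.09861869 0.1556459 ] [-0.57669721  0.52213063  0.66445781] 19.375
expected case [321.20830682 322.41401961]
231 247
```

View pics/w7c.png

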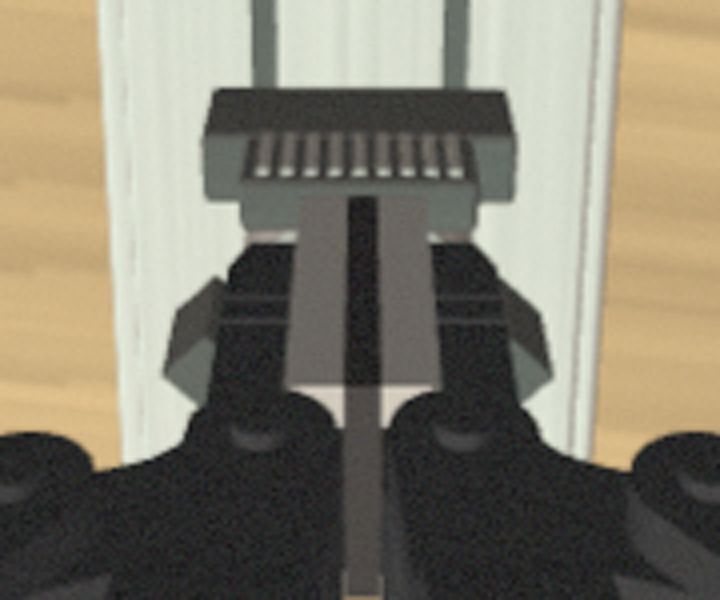

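Symmetric slivers of steel show just ahead of the jaw at crop (270,237) and (450,237), but the shut fingers hide the case. I open them, rise and measure the case numerically, since I have used my last picture.

Emit:
arm_command --steps '[-0.5,0,0,2,0,-0.5,2,0.26,2,0,-0.8,2,0.26,2,0,-0.8,0,0,0,0,-0.8,0,0,0,0,-0.8,0,0,0,0]'

```text
clock: 20.12
ee_pos: [0.5248, 0.1038, 0.2153]
ee_rot: [-0.001, -0.066, 0.998, -0.0]
wrist_force: [-0.4, 0.0, 0.5]
gripper_width: 0.0766
finger_force: 0.0
```

```bash
cat > m.py <<'E'
from h import *
im,K,E=shot('wrist','w8.png'); s=env.get_state(); print(s['ee_pos'],s['wrist_force'],s['gripper_width'])
o=np.array([.544,.1067]);th=.13;u=np.array([np.cos(th),np.sin(th)]);n=np.array([-u[1],u[0]])
# rectify the z=.058 plane (case top): 4 px/mm, rows = vise x -80..+60, cols = y -50..50
def rect(K,E,im,z):
    src=np.float32([proj(K,E,np.append(o+x*u+y*n,z)) for x,y in((-.08,-.05),(-.08,.05),(.06,.05),(.06,-.05))])
    return cv2.warpPerspective(im,cv2.getPerspectiveTransform(src,np.float32([(0,0),(400,0),(400,560),(0,560)])),(400,560))
for nm in('w5.png','w8.png'):
    K,E=load(nm); im=cv2.imread('pics/'+nm); g=cv2.cvtColor(rect(K,E,im,.058),cv2.COLOR_BGR2GRAY)
    c=cv2.HoughCircles(cv2.GaussianBlur(g,(5,5),0),cv2.HOUGH_GRADIENT,1,40,param1=60,param2=18,minRadius=60,maxRadius=96)
    print(nm,'' if c is None else [( (r[1]/4-80).round(1),(r[0]/4-50).round(1),(r[2]/4).round(1)) for r in c[0][:4]])
    g=cv2.cvtColor(rect(K,E,im,.062),cv2.COLOR_BGR2GRAY)[:,170:230].mean(1) # midline profile at jaw foot top height
    d=np.diff(cv2.GaussianBlur(g.reshape(-1,1),(1,9),0).ravel()); i=np.argsort(-d)[:60]
    print(' midline profile /4mm:',[(int(k/4-80),int(g[k])) for k in range(0,560,16)])
E
python3 m.py
```

```text
[0.52502219 0.10383804 0.21554903] [-0.14527736  0.10837463  0.17318759] 0.07662988779809508
w5.png [(np.float32(-18.9), np.float32(0.4), np.float32(17.6)), (np.float32(3.9), np.float32(0.1), np.float32(17.8))]
 midline profile /4mm: [(-80, 145), (-76, 145), (-72, 145), (-68, 28), (-64, 74), (-60, 62), (-56, 64), (-52, 124), (-48, 146), (-44, 64), (-40, 108), (-36, 42), (-32, 32), (-28, 25), (-24, 25), (-20, 25), (-16, 24), (-12, 24), (-8, 41), (-4, 72), (0, 144), (4, 146), (8, 146), (12, 147), (16, 147), (20, 115), (24, 95), (28, 87), (32, 60), (36, 69), (40, 98), (44, 147), (48, 146), (52, 145), (56, 150)]
w8.png [(np.float32(5.1), np.float32(-0.9), np.float32(17.3))]
 midline profile /4mm: [(-80, 140), (-76, 141), (-72, 140), (-68, 140), (-64, 141), (-60, 141), (-56, 141), (-52, 141), (-48, 141), (-44, 140), (-40, 141), (-36, 57), (-32, 40), (-28, 66), (-24, 59), (-20, 62), (-16, 97), (-12, 44), (-8, 30), (-4, 23), (0, 24), (4, 23), (8, 23), (12, 23), (16, 40), (20, 65), (24, 93), (28, 96), (32, 64), (36, 67), (40, 91), (44, 143), (48, 142), (52, 141), (56, 145)]
```

```bash
cat > m2.py <<'E'
import io,contextlib
with contextlib.redirect_stdout(io.StringIO()): from m import rect,load,cv2,np
for nm in('w5.png','w8.png'):
    K,E=load(nm); im=cv2.imread('pics/'+nm)
    g=cv2.cvtColor(rect(K,E,im,.062),cv2.COLOR_BGR2GRAY)
    for x in (12,14,16,18):
        r=np.where(g[(x+80)*4]<105)[0]; r=r[(r>20)&(r<380)]; print(nm,'V outer x',x,r.min()/4-50,r.max()/4-50,'mid',(r.min()+r.max())/8-50)
    g=cv2.cvtColor(rect(K,E,im,.058),cv2.COLOR_BGR2GRAY)
    m=(g<50).astype(np.uint8); 
    for x in ((-26,-22,-18,-14) if nm=='w5.png' else(-2,2,6,8)):
        r=np.where(m[(x+80)*4,110:290])[0]+110; print('   dial x',x,r.min()/4-50,r.max()/4-50,'mid',(r.min()+r.max())/8-50)
E
python3 m2.py
```

```text
w5.png V outer x 12 -35.75 43.5 mid 3.875
w5.png V outer x 14 -36.25 43.75 mid 3.75
w5.png V outer x 16 -37.0 35.25 mid -0.875
w5.png V outer x 18 -37.25 35.75 mid -0.75
   dial x -26 -12.0 15.5 mid 1.75
   dial x -22 -16.5 16.75 mid 0.125
   dial x -18 -16.75 17.0 mid 0.125
   dial x -14 -16.0 16.25 mid 0.125
w8.png V outer x 12 -36.0 34.0 mid -1.0
w8.png V outer x 14 -36.5 34.75 mid -0.875
w8.png V outer x 16 -37.0 35.25 mid -0.875
w8.png V outer x 18 -37.25 35.5 mid -0.875
   dial x -2 -13.25 14.5 mid 0.625
   dial x 2 -17.5 15.25 mid -1.125
   dial x 6 -17.5 15.75 mid -0.875
   dial x 8 -17.5 15.5 mid -1.0
```

The case sits at y = -0.95 mm and the V's midline at -0.9 mm, so it is centred. The arm is clear, so I hand in.

```bash
python3 -c "
from bench import workorder; print(workorder.finish_job())"
```

```text
the job is handed in; nothing more can be done
None
```

The larger case lies flat on the bed, centred in the V to within about 0.1 mm by the wrist camera and clamped by the sliding jaw at about 10 N; the arm is clear and the job is handed in.

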